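Bring the black-capped jar to the front of the spice carousel

TASK

Push the scalloped rim of the spice carousel round with your fingertips, gently, until the jar with the black cap stands at the very front, squarely facing the front edge of the worktop, and leave the carousel standing still. Turn it only by its rim: do not touch, lift or tip any of the jars, and leave the things beside the carousel where they are.

Things in the scene. Friction and masses are not known exactly. Their poses are not given: they have to be found in the camera images.
- carousel_base: round foot of the spice carousel, 180 mm in diameter, 14 mm high, fixed to the worktop. Origin: on the turning axis, at worktop height. Its axes stay parallel to the world's: -x points to the front edge of the worktop (the cook's side), y to the left, z up
- carousel_tray: white scalloped turntable, 336 mm across, turns both ways on the foot about its z axis; light drag (about 0.4 to 1 N at the rim) stops it soon after release. Origin: on the axis at its underside, 14 mm above the worktop; z up. The jars stand on its floor, 26 mm above the worktop, in five of six open cups (32 mm high, centred 83 mm from the axis); they reach 113 mm out at most
- rim_lobe (a point): outermost point of one rim lobe, half way up (28 mm above the worktop). The rim overhangs the foot and has ten equal lobes, one each 36 degrees: upright rounds of 26 mm radius, 15 to 40 mm above the worktop, their centres 142 mm and outermost points 168 mm from the axis. This one lies on the tray's own -x axis
- rim_notch (a point): bottom of the finger notch next to that lobe (18 degrees further, anticlockwise from above), half way up the rim: here the rim's radius is 152 mm. Ten such notches, one each 36 degrees; a fingertip set down in a notch can push the flank of the lobe beside it
- jar_black: spice jar with a black cap, 41 mm in diameter, 105 mm tall, standing loose in one of the tray's six cups; the wanted one (no other jar has a black cap). Origin: centre of its underside; z up
- jar_red: spice jar with a red cap, orange on top, 46 mm in diameter, 96 mm tall, standing loose in one of the tray's six cups. Origin: centre of its underside; z up
- jar_gold: spice jar with a mustard yellow cap, 42 mm in diameter, 106 mm tall, standing loose in one of the tray's six cups. Origin: centre of its underside; z up
- jar_darkgreen: spice jar with a plain green cap, 42 mm in diameter, 97 mm tall, standing loose in one of the tray's six cups. Origin: centre of its underside; z up
- jar_brown: spice jar with a green cap that is brown on top, 46 mm in diameter, 105 mm tall, standing loose in one of the tray's six cups. Origin: centre of its underside; z up
- tuna_tin: round food tin, 76 mm in diameter, 58 mm tall, standing loose on the worktop left of the carousel. Origin: centre of its underside
- salt_carton: small white and blue carton, 27 x 59 mm, 86 mm tall, standing upright and loose left of the carousel. Origin: centre of its underside
- garlic: bulb of garlic, 56 mm, lying loose right of the carousel. Origin: underside
- espresso_cup: small white cup, 65 mm wide and 92 mm over its handle, 50 mm tall, standing loose right of the carousel. Origin: centre of its underside

How it is judged:
By the outcome, as a careful person would: the job done as asked, in the order asked, and still so for the second after the job is handed in, with the robot touching nothing.
It also fails if it takes over 72 s, if anything falls off the work surface, if the arm or the gripper's body presses on something with over 40 N, if the wrist force passes 120 N, or if a joint passes its speed limit or range.

ROBOT

A 7-joint arm with a two-finger parallel gripper is mounted at the origin on a cart in front of the work surface, level with it; the furniture and walls round the work are solid. World frame = base frame: x ahead of the robot, y to its left, z up, the work surface at z = 0. Lengths are in m, angles in rad, forces in N, time in s.
With the tool pointing down it reaches from about 0.425 to 0.95 m from the base axis. Payload 4.7 kg.
Tool frame: the origin (TCP) lies at the very end of the fingers, on their centre line; the grasp point (between the pads) lies 19 mm behind it; z points along the fingers, y is the line along which they close (so a half turn about z gives the same grasp; the last joint's range is limited). The gripper opens to 87 mm and grips with 3 to 60 N. Pads are 19 mm wide; open, the fingers measure 117 mm over their backs; the gripper's body (75 mm by 190 mm) begins 51 mm behind the grasp point.
Start: joints at [1.281, 0.469, -0.049, 1.532, 0.024, 1.141, -0.082], TCP at [0.174, -0.652, 0.223] pointing down, gripper open.
Joint ranges: [-2.59, 2.59], [-0.33, 1.99], [-1.39, 1.29], [0.1, 2.45], [-1.04, 4.18], [0.21, 1.99], [-2.66, 2.66]. Speed limits (rad/s): [2.57, 2.57, 3.14, 3.14, 3.14, 3.14, 3.14].

INTERFACE

Orientations are given as [roll, pitch, yaw] about the fixed x, y, z axes, in that order (R = Rz(yaw) Ry(pitch) Rx(roll)).
In Python, from rig import bot gives the robot as it stands. The module is installed in compiled form; this text tells all that it offers.
- The arm moves only by the tool apply_moves, never from a script. Its argument "moves" is one flat list of numbers, 7 for each row, row after row: the closure, from -1 (fully open) to 1 (shut), then the shift along the tool's x, y, z in mm, then the turn, a rotation vector about the tool's x, y, z in degrees. In form: [jaw, tx, ty, tz, rx, ry, rz, jaw, tx, ty, tz, rx, ry, rz, ...]. A call has 1 to 10 rows; each row shifts and turns the commanded pose from where the row before left it, along the tool's axes as they then stand; what a row does not reach is not made up. A row lasts 1/12 s, in which the tool goes at most 41.7 mm and 7.16 degrees, less where a joint would pass 70% of its speed; a pose out of reach is approached as far as the arm can. A call is refused whole if a number of a shift passes 41.7 or a number of a turn 7.16, either way. A call with a gripper value outside its range is refused whole. The fingers move at their own pace and stop on an object; "force" is the grip in N (left out, the last holds). Time passes only in rows, so rows that do not move let the fingers close. It gives the time, the measured TCP pose, the force, the opening and the grip force at its end, in the units of the state.
- bot.sense(): the state, without advancing time (a new reading comes with each control period).
- bot.capture(name): name is "scene" or "side" or "wrist"; returns a dict with "img" (480x640x3 uint8, red, green, blue), "fovy" (degrees; the focal length in pixels is half the picture's height over the tangent of half this angle, whatever the lens; pixels are square), "cx", "cy" (the principal point, pixels), "world_to_cam" (4x4, takes a point from world to camera coordinates); the wrist camera has in their place "mount" (4x4, takes a point from camera to tool coordinates, whose origin is the TCP and whose axes are the flange's). Camera axes: x right, y down, z forward; pixel columns grow to the right and rows downward; lengths in m; the calibration is good to about 2 mm. The wrist camera is an equidistant fisheye: a pixel r from the principal point sees the ray r / f radians off the axis. A picture is of the moment at which its call begins: read the wrist's pose just before it. There is no depth.
- bot.close_job(): hands the job in; it is judged then, once.
The state is a dict: "time": time; "q": joint angles; "dq": joint speeds; "effort": joint torques, N m; "position": TCP position; "tool_rot": TCP orientation; "contact_force": force on the tool from outside, world axes, zero at the start; "wrist_torque": the same for the moment, N m; "width": finger opening in m; "gripper_force": force on a finger pad.
Only numpy, scipy, OpenCV 4.12 (cv2) and the standard library are available. Lean on these libraries where they do the work, as an engineer would, in place of code of your own. Each camera call takes 0.05 s, during which the arm holds its last target. There are 200 camera calls.

## Working session

There is one attempt and no reset: what is moved stays moved. The work goes in short steps, Python scripts to look and compute and a tool call to move; the robot and the scene stay as the last step left them, time stands still between calls to the robot, and variables do not carry over. Pictures are saved under pics/ and viewed, at most 10 in all, crops included, and the job is handed in when it is done.

Besides the shell and the picture viewer there is one more tool, called after "Emit:" as name(argument=value, ...) on one line, values as JSON. apply_moves: Moves the arm, as the interface text tells. Its arguments: {"type":"object","properties":{"moves":{"type":"array"},"force":{"type":"number"}},"required":["moves"]}

```bash
mkdir -p pics; cat > h.py <<'E'
from rig import bot
import numpy as np, cv2
from scipy.spatial.transform import Rotation as R
def K(c): return 240/np.tan(np.radians(c["fovy"])/2)
def ray(c,u,v,z):
    f=K(c);T=np.array(c["world_to_cam"]);Rm=T[:3,:3];o=-Rm.T@T[:3,3]
    d=Rm.T@np.array([(u-c["cx"])/f,(v-c["cy"])/f,1]);return o+d*(z-o[2])/d[2]
def proj(c,p):
    T=np.array(c["world_to_cam"]);q=T[:3,:3]@np.array(p)+T[:3,3];return q[:2]/q[2]*K(c)+[c["cx"],c["cy"]]
def st():
    s=bot.sense();print({k:np.round(s[k],3).tolist() for k in("time","position","tool_rot","contact_force","width","q")})
E
python3 - <<'E'
from h import *
import pickle
st()
ims=[]
for n in("scene","side"):
    c=bot.capture(n);pickle.dump(c,open(n+"0.pkl","wb"));cv2.imwrite(f"pics/{n}0.png",c["img"][:,:,::-1])
    T=np.array(c["world_to_cam"]);print(n,c["fovy"],c["cx"],c["cy"],-T[:3,:3].T@T[:3,3],T[:3,:3].round(2).tolist())
E
```

```text
{'time': 0.0, 'position': [0.174, -0.652, 0.221], 'tool_rot': [-3.14, 0.0, 0.261], 'contact_force': [-0.454, -0.424, 0.11], 'width': 0.087, 'q': [1.281, 0.469, -0.049, 1.534, 0.024, 1.141, -0.082]}
scene 50.10550303902023 316.2725523750196 242.24756826869532 [ 0.13099339 -0.14059875  0.82888235] [[0.55, -0.84, -0.01], [-0.66, -0.43, -0.61], [0.51, 0.34, -0.79]]
side 54.08815011408641 320.05311413548344 237.63213109849022 [ 0.15438022 -0.53606586  0.44404944] [[0.86, -0.52, 0.01], [-0.2, -0.34, -0.92], [0.48, 0.78, -0.4]]
```

View pics/scene0.png

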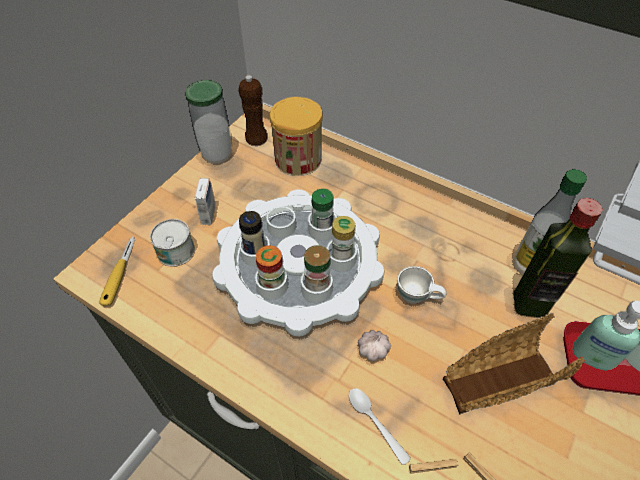

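View pics/side0.png

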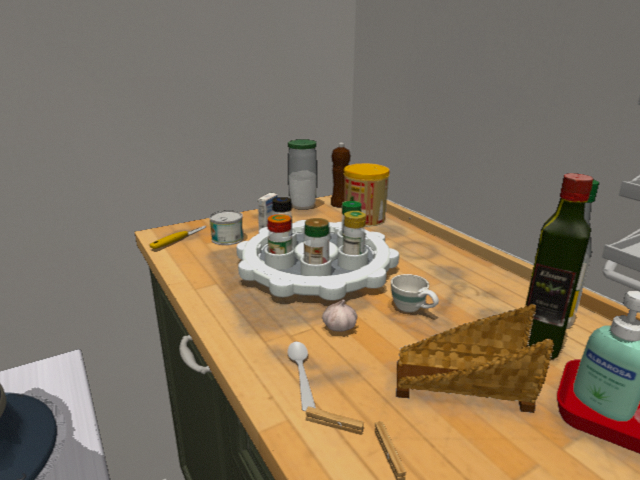

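The scene view shows the carousel around (298,255), black cap at (250,218), red (269,255), brown (317,255), gold (344,225), green (322,197). The tin (172,243) and carton (205,200) are to the left, with garlic (374,346) and cup (418,287) to the right. I'll enlarge the carousel.

```bash
python3 - <<'E'
from h import *
import pickle
c=pickle.load(open("scene0.pkl","rb"))
i=c["img"][180:345,195:400,::-1]
i=cv2.resize(i,None,fx=3.6,fy=3.6,interpolation=cv2.INTER_CUBIC)
cv2.imwrite("pics/crop0.png",i);print(i.shape)
E
```

```text
(594, 738, 3)
```

View pics/crop0.png

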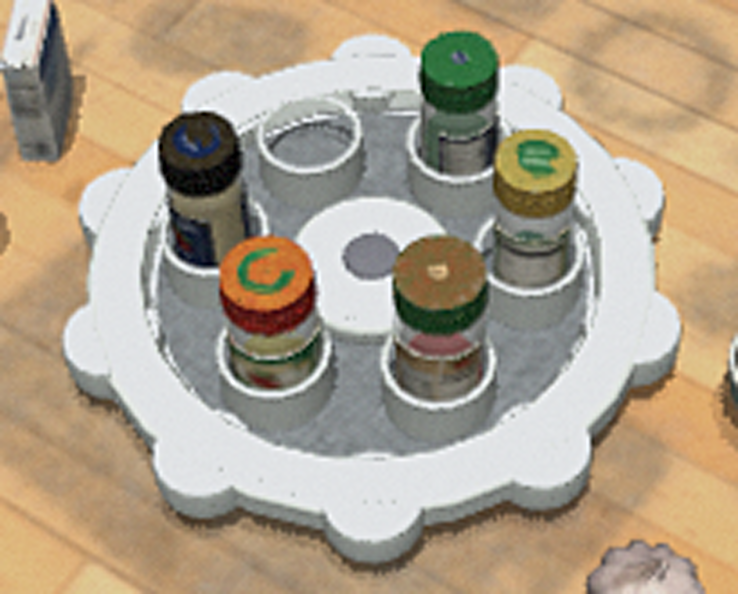

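```bash
cat > fit.py <<'E'
from h import *
from scipy.optimize import minimize
def poly(ph,n=720):
    a=np.radians(np.arange(n)*360/n); d=(a-ph+np.pi/10)%(np.pi/5)-np.pi/10
    s=26**2-(142*np.sin(d))**2
    r=np.maximum(152,np.where(s>0,142*np.cos(d)+np.sqrt(np.maximum(s,0)),0))/1000
    return np.c_[r*np.cos(a),r*np.sin(a)]
def sil(c,p,S=4):
    m=np.zeros((480*S//1,640*S),np.uint8)
    P=poly(p[2])+p[:2]
    for z in np.linspace(.015,.04,8):
        q=np.array([proj(c,[x,y,z]) for x,y in P]); cv2.fillPoly(m,[np.round((q+.5)*S*16).astype(np.int32)],255,shift=4)
    return cv2.resize(m,(640,480),interpolation=cv2.INTER_AREA)/255.
def tray(c,p0,box,ign=None):
    hsv=cv2.cvtColor(cv2.GaussianBlur(c["img"],(3,3),0),cv2.COLOR_RGB2HSV)
    sat=hsv[:,:,1].astype(float); m=((sat<60)).astype(float)
    def cost(v):
        p=[v[0],v[1],v[2]]
        s=sil(c,p); w=np.zeros((480,640)); w[box[1]:box[3],box[0]:box[2]]=1
        if ign is not None: w*=ign
        inner=cv2.erode(s,np.ones((21,21))); w*=(inner<.5)   # only the rim matters
        o=cv2.dilate(s,np.ones((17,17)));w*=(o>.1)
        return (w*abs(s-m)).sum()
    best=None
    for ph in p0[2]:
        r=minimize(cost,[p0[0],p0[1],ph],method="Nelder-Mead",options=dict(initial_simplex=[[p0[0],p0[1],ph],[p0[0]+.01,p0[1],ph],[p0[0],p0[1]+.01,ph],[p0[0],p0[1],ph+.1]],maxiter=70,xatol=2e-4))
        if best is None or r.fun<best.fun: best=r
    return best.x,best.fun,m
E
python3 - <<'E'
from fit import *
import pickle
c=pickle.load(open("scene0.pkl","rb"))
cr=lambda u,v:(u/3.6+195-.36,v/3.6+180-.36)
c0=ray(c,*cr(371,256),.05)
ign=np.ones((480,640));ign[180:215,308:338]=0
p,f,m=tray(c,[c0[0],c0[1],np.radians([0,12,24])],(200,180,395,345),ign)
print("c0",c0,"tray",p[:2],"phase",np.degrees(p[2])%36,f)
hs={"black":(.131,200,140),"red":(.122,267,273),"brown":(.131,440,272),"gold":(.132,537,160),"dg":(.123,460,62)}
for k,(z,u,v) in hs.items():
    q=ray(c,*cr(u,v),z)[:2]-p[:2];print(k,np.hypot(*q),np.degrees(np.arctan2(q[1],q[0])))
q=ray(c,*cr(310,132),.058)[:2]-p[:2];print("empty",np.hypot(*q),np.degrees(np.arctan2(q[1],q[0])))
for k,u,v,z in(("tin",172,229,.058),("carton",206,186,.086),("garlicL",358,345,.02),("cupL",397,285,.03),("cupbase",415,300,0)):print(k,ray(c,u,v,z))
for k,u,v in(("edge",58,280),("edge2",190,378)):print(k,ray(c,u,v,0))
E
```

```text
c0 [0.59902721 0.2122136  0.05      ] tray [0.6044905  0.21622309] phase 34.4354125017733 594.9411764705882
black 0.0820858462063431 119.69493529373698
red 0.08383995833359434 -179.4729310343055
brown 0.08558964581433448 -121.21402876316398
gold 0.08535470333231922 -63.544077233387505
dg 0.07984853430782675 -3.503742642365694
empty 0.08049888442350861 58.572110079731814
tin [0.50547806 0.44396758 0.058     ]
carton [0.61187228 0.44225641 0.086     ]
garlicL [0.50550258 0.02357664 0.02      ]
cupL [0.64511527 0.02227455 0.03      ]
cupbase [ 0.65290601 -0.01553096  0.        ]
edge [0.31835559 0.58609938 0.        ]
edge2 [0.30675704 0.23621107 0.        ]
```

```bash
cat > plan.py <<'E'
from h import *
def plan(wps,jaw=1):
    s=bot.sense();p=np.array(s["position"]);yaw=np.degrees(s["tool_rot"][2]);out=[]
    for x,y,z,w,n in wps:
        d=(np.array([x,y,z])-p)/n; dw=((w-yaw+180)%360-180 if abs(w-yaw)>200 else w-yaw)/n
        for k in range(n):
            a=np.radians(yaw);t=np.array([[np.cos(a),np.sin(a),0],[np.sin(a),-np.cos(a),0],[0,0,-1]])@d*1000
            out.append([jaw,*[round(float(v),1) for v in t],0,0,round(float(-dw),2)]);p=p+d;yaw+=dw
    for i in range(0,len(out),10): print(str(sum(out[i:i+10],[])).replace(".0,",",").replace(" ",""))
E
python3 - <<'E'
from plan import *
import pickle
c=pickle.load(open("scene0.pkl","rb"))
for k,u,v in(("bottle",535,312),("disp",600,360),("basketL",447,380),("basketR",580,365)):print(k,ray(c,u,v,0).round(3))
plan([(.36,-.45,.25,52,10),(.5,-.13,.25,100,10),(.435,.277,.25,160,12)])
E
```

```text
bottle [ 0.749 -0.213  0.   ]
disp [ 0.717 -0.338  0.   ]
basketL [ 0.54  -0.131  0.   ]
basketR [ 0.689 -0.311  0.   ]
[1,23.2,-14.7,-2.8,0,0,-3.71,1,24.1,-13.2,-2.8,0,0,-3.71,1,24.9,-11.6,-2.8,0,0,-3.71,1,25.6,-9.9,-2.8,0,0,-3.71,1,26.2,-8.3,-2.8,0,0,-3.71,1,26.6,-6.6,-2.8,0,0,-3.71,1,27,-4.8,-2.8,0,0,-3.71,1,27.3,-3.1,-2.8,0,0,-3.71,1,27.4,-1.3,-2.8,0,0,-3.71,1,27.4,0.5,-2.8,0,0,-3.71]
[1,33.8,-8.7,0,0,0,-4.8,1,34.4,-5.8,0,0,0,-4.8,1,34.8,-2.9,0,0,0,-4.8,1,34.9,0,0,0,0,-4.8,1,34.8,2.9,0,0,0,-4.8,1,34.4,5.8,0,0,0,-4.8,1,33.8,8.7,0,0,0,-4.8,1,33,11.5,0,0,0,-4.8,1,31.9,14.2,0,0,0,-4.8,1,30.6,16.8,0,0,0,-4.8]
[1,34.3,0.6,0,0,0,-5,1,34.2,3.5,0,0,0,-5,1,33.7,6.5,0,0,0,-5,1,33,9.4,0,0,0,-5,1,32.1,12.3,0,0,0,-5,1,30.9,15,0,0,0,-5,1,29.5,17.7,0,0,0,-5,1,27.8,20.2,0,0,0,-5,1,26,22.5,0,0,0,-5,1,23.9,24.7,0,0,0,-5.0]
[1,21.6,26.7,0,0,0,-5,1,19.2,28.4,0,0,0,-5.0]
```

Emit:
apply_moves(moves=[1,23,-15,-3,0,0,-3.7,1,24,-13,-3,0,0,-3.7,1,25,-12,-3,0,0,-3.7,1,26,-10,-3,0,0,-3.7,1,26,-8,-3,0,0,-3.7,1,27,-7,-3,0,0,-3.7,1,27,-5,-3,0,0,-3.7,1,27,-3,-3,0,0,-3.7,1,27,-1,-3,0,0,-3.7,1,27,0,-3,0,0,-3.7])

```text
time: 0.93
position: [0.361, -0.4481, 0.253]
tool_rot: [3.141, 0.0, 0.913]
contact_force: [0.2, 0.1, -0.7]
width: 0.0283
gripper_force: 0.0
```

Emit:
apply_moves(moves=[1,34,-9,0,0,0,-4.8,1,34,-6,0,0,0,-4.8,1,35,-3,0,0,0,-4.8,1,35,0,0,0,0,-4.8,1,35,3,0,0,0,-4.8,1,34,6,0,0,0,-4.8,1,34,9,0,0,0,-4.8,1,33,12,0,0,0,-4.8,1,32,14,0,0,0,-4.8,1,31,17,0,0,0,-4.8])

```text
time: 1.77
position: [0.5004, -0.1269, 0.2529]
tool_rot: [3.141, 0.001, 1.751]
contact_force: [0.2, 0.0, 0.3]
width: 0.0003
gripper_force: 0.0
```

```bash
python3 -c "
from plan import *
st();plan([(.435,.277,.22,160,12)])"
```

```text
{'time': 1.767, 'position': [0.5, -0.127, 0.253], 'tool_rot': [3.141, 0.001, 1.751], 'contact_force': [0.228, 0.013, 0.263], 'width': 0.0, 'q': [0.681, 0.234, -0.605, 1.841, 0.149, 1.111, 0.203]}
[1,34.1,0.7,2.7,0,0,-4.97,1,33.9,3.6,2.7,0,0,-4.97,1,33.5,6.6,2.7,0,0,-4.97,1,32.8,9.4,2.7,0,0,-4.97,1,31.8,12.2,2.7,0,0,-4.97,1,30.6,15,2.7,0,0,-4.97,1,29.2,17.6,2.7,0,0,-4.97,1,27.6,20,2.7,0,0,-4.97,1,25.8,22.3,2.7,0,0,-4.97,1,23.7,24.5,2.7,0,0,-4.97]
[1,21.5,26.4,2.7,0,0,-4.97,1,19.1,28.2,2.7,0,0,-4.97]
```

Emit:
apply_moves(moves=[1,34,1,3,0,0,-5,1,34,4,3,0,0,-5,1,33,7,3,0,0,-5,1,33,9,3,0,0,-5,1,32,12,3,0,0,-5,1,31,15,3,0,0,-5,1,29,18,3,0,0,-5,1,28,20,3,0,0,-5,1,26,22,3,0,0,-5,1,24,24,3,0,0,-5])

```text
time: 2.6
position: [0.4456, 0.2098, 0.2228]
tool_rot: [3.142, 0.001, 2.624]
contact_force: [1.2, -1.0, 0.0]
width: 0.0005
gripper_force: 0.0
```

Emit:
apply_moves(moves=[1,21,26,3,0,0,-5,1,19,28,3,0,0,-5,1,0,0,0,0,0,0])

```text
time: 2.85
position: [0.4324, 0.2819, 0.2171]
tool_rot: [3.136, -0.002, 2.807]
contact_force: [-0.7, -0.3, 1.0]
width: 0.0006
gripper_force: 0.0
```

```bash
python3 - <<'E'
from plan import *
import pickle
st();c=bot.capture("side");pickle.dump(c,open("side1.pkl","wb"))
i=c["img"][:,:,::-1];cv2.imwrite("pics/side1.png",i)
# predicted finger target and carousel fit overlay
E
```

```text
{'time': 2.85, 'position': [0.432, 0.282, 0.217], 'tool_rot': [3.136, -0.002, 2.807], 'contact_force': [-0.724, -0.321, 0.954], 'width': 0.001, 'q': [0.12, 0.358, -0.962, 1.875, 0.328, 1.075, 0.266]}
```

View pics/side1.png

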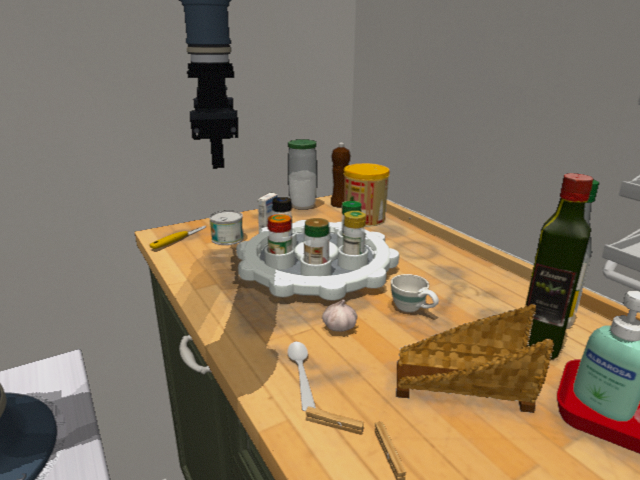

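The gripper hovers shut at (217,160), front-left of the carousel. Its narrow side faces the camera, so the long side is tangential as planned. I'll check the centre with the side camera, then plan the descent.

```bash
python3 - <<'E'
from fit import *
from plan import plan
import pickle
c=pickle.load(open("side0.pkl","rb"))
ign=np.ones((480,640));ign[190:252,255:292]=0;ign[195:250,340:372]=0
p,f,m=tray(c,[.604,.216,[-.03]],(228,215,410,305),ign);print("side",p[:2],np.degrees(p[2]),f)
print("scene-params cost",)
for n,q in(("side",p),("scene",np.array([.6045,.2162,-.0273]))):
    c=pickle.load(open(n+"0.pkl","rb"));i=c["img"][:,:,::-1].copy()
    for z in(.015,.04):
        P=np.array([proj(c,[x,y,z]) for x,y in poly(q[2])+q[:2]]);cv2.polylines(i,[np.round(P*16).astype(int)],True,(0,0,255),1,shift=4)
    x0,y0=(225,180) if n=="side" else (200,180)
    j=cv2.resize(i[y0:y0+160,x0:x0+190],None,fx=2.1*2*.85/1.7,fy=2.1*2*.85/1.7)
    a=j if n=="side" else np.hstack([a,j])
cv2.imwrite("pics/ov.png",a);print(a.shape)
cx,cy=.604,.2155;ph=np.radians(160.4)
plan([(cx+.168*np.cos(ph),cy+.168*np.sin(ph),.1,160.4,6),(cx+.168*np.cos(ph),cy+.168*np.sin(ph),.02,160.4,8)])
E
```

```text
side [0.60508675 0.22046615] -1.5082681249626952 674.4862745098039
scene-params cost
(336, 798, 3)
[1,-2.3,-0.4,19.5,0,0,0.02,1,-2.3,-0.4,19.5,0,0,0.02,1,-2.3,-0.4,19.5,0,0,0.02,1,-2.3,-0.4,19.5,0,0,0.02,1,-2.3,-0.4,19.5,0,0,0.02,1,-2.3,-0.4,19.5,0,0,0.02,1,0,-0,10,0,0,-0,1,0,-0,10,0,0,-0,1,0,-0,10,0,0,-0,1,0,-0,10,0,0,-0.0]
[1,0,-0,10,0,0,-0,1,0,-0,10,0,0,-0,1,0,-0,10,0,0,-0,1,0,-0,10,0,0,-0.0]
```

View pics/ov.png

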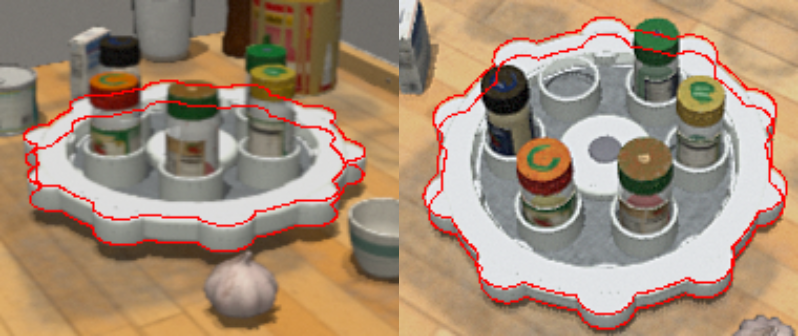

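The overlay fits the lobes, but sits a few pixels too far up and left. I'll refine the centre from the five caps and the empty cup.

```bash
python3 - <<'E'
from fit import *
from plan import plan
import pickle
from scipy.optimize import least_squares
c=pickle.load(open("scene0.pkl","rb"))
cr=lambda u,v:(u/3.6+195-.36,v/3.6+180-.36)
hs=[(.131,200,140,2),(.122,267,273,3),(.131,440,272,4),(.132,537,160,5),(.123,460,62,0),(.058,310,132,1)]
Q=[cr(u,v) for _,u,v,_ in hs]
def res(p):
    return np.concatenate([proj(c,[p[0]+.083*np.cos(p[2]+k*np.pi/3),p[1]+.083*np.sin(p[2]+k*np.pi/3),z])-q for (z,_,_,k),q in zip(hs,Q)])
r=least_squares(res,[.604,.216,0]);print("cups",r.x[:2],np.degrees(r.x[2]),res(r.x).round(1))
# lobe/edge fit using stricter mask: saturation threshold per pixel, report
hsv=cv2.cvtColor(c["img"],cv2.COLOR_RGB2HSV)
for t in(60,90):
  sat=(hsv[:,:,1]<t)
  for v in(240,):
    row=np.where(sat[v,205:400])[0]+205;print(t,"row",v,row.min(),row.max())
  col=np.where(sat[185:345,298])[0]+185;print("col",col.min(),col.max())
for p in([.6045,.2162,-.0273],[.601,.213,-.0273]):
  s=sil(c,p)>.5;row=np.where(s[240])[0];col=np.where(s[:,298])[0];print(p,row.min(),row.max(),col.min(),col.max())
E
```

```text
cups [0.60303528 0.21365654] -1.4383407849023941 [ 0.3  0.4 -0.3  0.2 -0.   0.2 -0.4 -0.3  0.4 -0.7  0.1  0.1]
60 row 240 217 378
col 189 336
90 row 240 217 378
col 189 344
[0.6045, 0.2162, -0.0273] 217 378 188 336
[0.601, 0.213, -0.0273] 217 379 190 338
```

Emit:
apply_moves(moves=[1,-2.5,-1,20,0,0,0,1,-2.5,-1,20,0,0,0,1,-2.5,-1,20,0,0,0,1,-2.5,-1,20,0,0,0,1,-2.5,-1,20,0,0,0,1,-2.5,-1,17,0,0,0,1,0,0,0,0,0,0,1,0,0,0,0,0,0])

```text
time: 3.57
position: [0.4479, 0.2625, 0.0993]
tool_rot: [-3.14, -0.001, 2.791]
contact_force: [0.3, 0.8, 0.8]
width: 0.0006
gripper_force: 0.0
```

```bash
python3 -c "
from plan import *
st();a=np.radians(160.5);T=(.603+.168*np.cos(a),.214+.168*np.sin(a));plan([(*T,.06,160.5,3),(*T,.021,160.5,4)])"
```

```text
{'time': 3.567, 'position': [0.448, 0.262, 0.099], 'tool_rot': [-3.14, -0.001, 2.791], 'contact_force': [0.262, 0.831, 0.825], 'width': 0.001, 'q': [0.044, 0.507, -0.844, 1.986, 0.496, 0.867, 0.15]}
[1,1.9,2,13.1,0,0,-0.19,1,1.9,2,13.1,0,0,-0.19,1,1.9,2,13.1,0,0,-0.19,1,-0,-0,9.7,0,0,0,1,-0,-0,9.7,0,0,0,1,-0,-0,9.7,0,0,0,1,-0,-0,9.7,0,0,0.0]
```

Emit:
apply_moves(moves=[1,2,2,13,0,0,-0.2,1,2,2,13,0,0,-0.2,1,2,2,13,0,0,-0.2,1,0,0,10,0,0,0,1,0,0,10,0,0,0,1,0,0,10,0,0,0,1,0,0,9,0,0,0,1,0,0,0,0,0,0,1,0,0,0,0,0,0])

```text
time: 4.32
position: [0.4444, 0.2707, 0.021]
tool_rot: [-3.141, -0.001, 2.802]
contact_force: [-0.1, 0.5, 0.2]
width: 0.0006
gripper_force: 0.0
```

```bash
cat > pol.py <<'E'
from h import *
s=bot.sense();p=np.array(s["position"]);d=p[:2]-[.603,.214]
print("r",np.hypot(*d).round(4),"ang",(np.degrees(np.arctan2(d[1],d[0]))%360).round(2),"z",p[2].round(4),"yaw",(np.degrees(s["tool_rot"][2])%360).round(2),"F",np.round(s["contact_force"],1),"t",s["time"])
E
python3 pol.py
```

```text
r 0.1685 ang 160.34 z 0.021 yaw 160.55 F [-0.1  0.5  0.2] t 4.3167
```

Emit:
apply_moves(moves=[1,0,-2,0,0,0,-0.7,1,0,-3,0,0,0,-1,1,-0.1,-4,0,0,0,-1.4,1,0,-4.4,0,0,0,-1.5,1,-0.1,-4.4,0,0,0,-1.5,1,-0.1,-4.4,0,0,0,-1.5,1,0,-4.4,0,0,0,-1.5,1,-0.1,-4.4,0,0,0,-1.5,1,0,-4.4,0,0,0,-1.5,1,-0.1,-4.4,0,0,0,-1.5])

```text
time: 5.15
position: [0.436, 0.2317, 0.022]
tool_rot: [3.141, 0.001, 3.042]
contact_force: [-0.1, 0.5, -0.1]
width: 0.0003
gripper_force: 0.2
```

```bash
python3 pol.py
```

```text
r 0.1679 ang 173.95 z 0.022 yaw 174.27 F [-0.1  0.5 -0.1] t 5.15
```

Emit:
apply_moves(moves=[1,0,-4.4,0,0,0,-1.5,1,-0.1,-4.4,0,0,0,-1.5,1,0,-4.4,0,0,0,-1.5,1,-0.1,-4.4,0,0,0,-1.5,1,0,-4.4,0,0,0,-1.5,1,-0.1,-4.4,0,0,0,-1.5,1,0,-4.4,0,0,0,-1.5,1,-0.1,-4.4,0,0,0,-1.5,1,0,-4.4,0,0,0,-1.5,1,-0.1,-4.4,0,0,0,-1.5])

```text
time: 5.98
position: [0.4372, 0.1877, 0.022]
tool_rot: [3.142, 0.001, -2.98]
contact_force: [-1.1, 0.6, 0.1]
width: 0.0004
gripper_force: 0.2
```

Emit:
apply_moves(moves=[1,0,-4.4,0,0,0,-1.5,1,-0.1,-4.4,0,0,0,-1.5,1,0,-4.4,0,0,0,-1.5,1,-0.1,-4.4,0,0,0,-1.5,1,0,-4.4,0,0,0,-1.5,1,-0.1,-4.4,0,0,0,-1.5,1,0,-4.4,0,0,0,-1.5,1,-0.1,-4.4,0,0,0,-1.5,1,0,-3,0,0,0,-1,1,0,-2,0,0,0,-0.7])

```text
time: 6.82
position: [0.4482, 0.1489, 0.0218]
tool_rot: [-3.141, 0.0, -2.742]
contact_force: [-0.4, 0.3, -0.1]
width: 0.0007
gripper_force: 0.3
```

```bash
python3 pol.py; python3 - <<'E'
from h import *
import pickle
c=bot.capture("scene");pickle.dump(c,open("scene2.pkl","wb"))
i=cv2.resize(c["img"][165:345,195:400,::-1],None,fx=3.3,fy=3.3,interpolation=cv2.INTER_CUBIC);cv2.imwrite("pics/s2.png",i)
E
```

```text
r 0.1679 ang 202.81 z 0.0218 yaw 202.87 F [-0.4  0.3 -0.1] t 6.8167
```

View pics/s2.png

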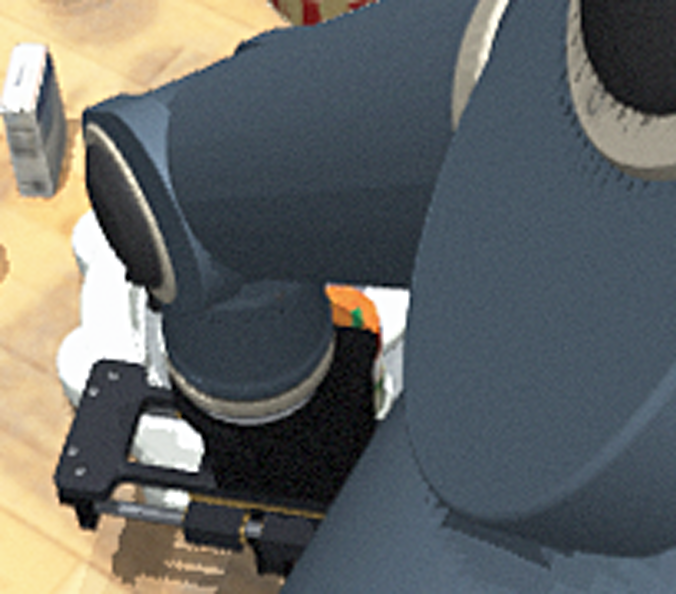

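The arm hides most of the view, but the orange cap has moved, now at crop (355,310), so the tray is turning. I'll push to just short of the target, back out and measure.

Emit:
apply_moves(moves=[1,0,-2,0,0,0,-0.7,1,0,-3,0,0,0,-1,1,-0.1,-4.4,0,0,0,-1.5,1,0,-4.4,0,0,0,-1.5,1,-0.1,-4.4,0,0,0,-1.5,1,0,-4.4,0,0,0,-1.5,1,-0.1,-4.4,0,0,0,-1.5,1,0,-4.4,0,0,0,-1.5,1,-0.1,-4.4,0,0,0,-1.5,1,0,-4.4,0,0,0,-1.5])

```text
time: 7.7
position: [0.4679, 0.1145, 0.0215]
tool_rot: [-3.142, -0.0, -2.501]
contact_force: [-0.8, 0.7, 0.5]
width: 0.0004
gripper_force: 0.2
```

Emit:
apply_moves(moves=[1,0,-4,0,0,0,-1.3,1,0,-3,0,0,0,-1,1,0,-2.5,0,0,0,-0.8,1,0,-2,0,0,0,-0.7,1,0,-1.5,0,0,0,-0.5,1,0,-1,0,0,0,-0.3,1,0,0,0,0,0,0,1,0,0,0,0,0,0,1,0,0,0,0,0,0])

```text
time: 8.45
position: [0.4766, 0.1038, 0.0216]
tool_rot: [-3.141, 0.0, -2.423]
contact_force: [-0.4, -0.2, -0.6]
width: 0.0003
gripper_force: 0.0
```

```bash
python3 pol.py; python3 - <<'E'
from h import *
import pickle
s=bot.sense();c=bot.capture("side");c["s"]=s;pickle.dump(c,open("side3.pkl","wb"))
w=bot.capture("wrist");w["s"]=s;pickle.dump(w,open("wrist3.pkl","wb"))
a=cv2.resize(c["img"][150:330,200:440],(800,600)[:1]+(600,)) if 0 else np.hstack([cv2.resize(c["img"][160:340,200:440],(400,300)),cv2.resize(w["img"],(400,300))])
cv2.imwrite("pics/s3.png",a[:,:,::-1])
E
```

```text
r 0.1677 ang 221.07 z 0.0216 yaw 221.15 F [-0.4 -0.2 -0.6] t 8.45
```

View pics/s3.png

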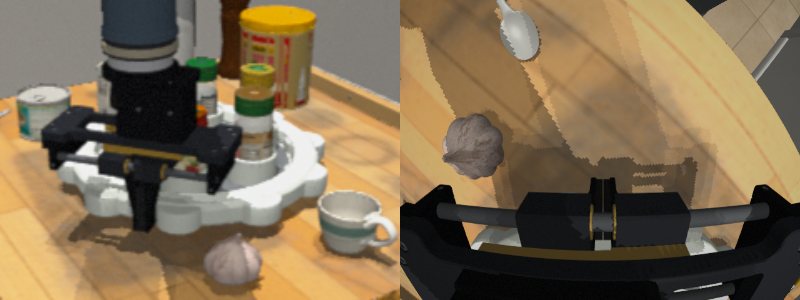

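Side view: fingers are still in the notch at (145,215), with the garlic and cup untouched. The wrist camera looks away from the carousel. I'll back off outward, lift and clear the view.

Emit:
apply_moves(moves=[1,1,2,0,0,0,0,1,4,2,0,0,0,0,1,8,0,0,0,0,0,1,4,0,-10,0,0,0,1,0,0,-20,0,0,0,1,0,0,-30,0,0,0,1,0,0,-35,0,0,0,1,0,0,-35,0,0,0,1,0,0,-35,0,0,0,1,0,0,-25,0,0,0])

```text
time: 9.38
position: [0.461, 0.096, 0.2146]
tool_rot: [-3.14, 0.002, -2.423]
contact_force: [0.9, 0.4, -0.6]
width: 0.0005
gripper_force: 0.0
```

```bash
python3 -c "
from plan import *
st();plan([(.44,-.27,.24,180,10)])"
```

```text
{'time': 9.383, 'position': [0.461, 0.096, 0.215], 'tool_rot': [-3.14, 0.002, -2.423], 'contact_force': [0.892, 0.423, -0.606], 'width': 0.0, 'q': [0.763, 0.425, -1.32, 1.964, 0.464, 1.11, 1.537]}
[1,25.7,-26.2,-2.5,0,0,4.12,1,23.7,-27.9,-2.5,0,0,4.12,1,21.7,-29.6,-2.5,0,0,4.12,1,19.5,-31.1,-2.5,0,0,4.12,1,17.2,-32.4,-2.5,0,0,4.12,1,14.8,-33.5,-2.5,0,0,4.12,1,12.4,-34.5,-2.5,0,0,4.12,1,9.9,-35.3,-2.5,0,0,4.12,1,7.3,-35.9,-2.5,0,0,4.12,1,4.7,-36.4,-2.5,0,0,4.12]
```

Emit:
apply_moves(moves=[1,26,-26,-3,0,0,4,1,24,-28,-3,0,0,4,1,22,-30,-3,0,0,4,1,20,-31,-3,0,0,4,1,17,-32,-3,0,0,4,1,15,-33,-3,0,0,4,1,12,-34,-3,0,0,4,1,10,-35,-3,0,0,4,1,7,-36,0,0,0,4,1,5,-36,0,0,0,4])

```text
time: 10.22
position: [0.4409, -0.2713, 0.2363]
tool_rot: [-3.14, -0.0, -3.125]
contact_force: [1.0, -0.6, -0.5]
width: 0.0003
gripper_force: 0.0
```

```bash
python3 - <<'E'
from h import *
import pickle
st();c=bot.capture("scene");pickle.dump(c,open("scene4.pkl","wb"))
i=cv2.resize(c["img"][180:345,195:400,::-1],None,fx=3.6,fy=3.6,interpolation=cv2.INTER_CUBIC);cv2.imwrite("pics/s4.png",i)
E
```

```text
{'time': 10.217, 'position': [0.441, -0.271, 0.236], 'tool_rot': [-3.14, -0.0, -3.125], 'contact_force': [1.007, -0.639, -0.451], 'width': 0.0, 'q': [1.362, 0.408, -1.138, 1.843, 0.407, 1.152, 1.671]}
```

View pics/s4.png

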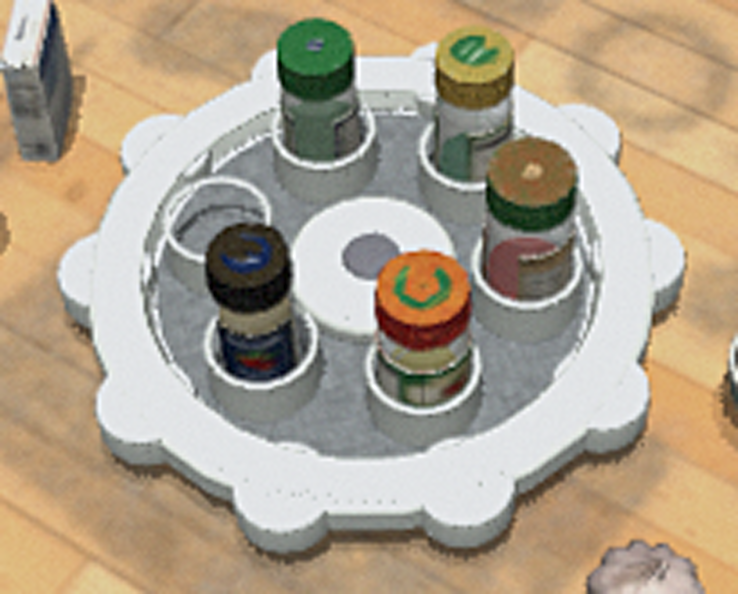

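Now: black cap at crop (249,252), red (423,287), brown (532,174), gold (475,57), green (316,49), empty cup (218,214). It stands a little short of the front.

```bash
cat > ang.py <<'E'
from fit import *
from scipy.optimize import least_squares
def ang(c,hs,p0):
    cr=lambda u,v:(u/3.6+195-.36,v/3.6+180-.36)
    Q=[cr(u,v) for _,u,v,_ in hs]
    def res(p): return np.concatenate([proj(c,[p[0]+.083*np.cos(p[2]+k*np.pi/3),p[1]+.083*np.sin(p[2]+k*np.pi/3),z])-q for (z,_,_,k),q in zip(hs,Q)])
    r=least_squares(res,[.603,.214,p0]);print("cups",r.x[:2].round(4),"black at",np.degrees(r.x[2])+120,res(r.x).round(1))
    r2=least_squares(lambda a:res([.603,.214,a[0]]),[p0]);print("fixed centre black at",np.degrees(r2.x[0])+120)
    # silhouette phase with centre fixed
    m=(cv2.cvtColor(c["img"],cv2.COLOR_RGB2HSV)[:,:,1]<60)[180:345,200:395]
    ph=np.radians(np.arange(-6,6.01,.5))+r2.x[0]
    e=[abs((sil(c,[.603,.214,a])[180:345,200:395]>.5)*1.-m)[:, :].sum() for a in ph]
    j=int(np.argmin(e));f=np.polyfit(ph[max(0,j-4):j+5],e[max(0,j-4):j+5],2);print("lobes: phase",np.degrees(-f[1]/2/f[0]),"min",np.degrees(ph[j]),"-> mod 12:",np.degrees(-f[1]/2/f[0])%12)
E
python3 - <<'E'
from ang import *
import pickle
c=pickle.load(open("scene4.pkl","rb"))
ang(c,[(.131,249,252,2),(.122,423,287,3),(.131,532,174,4),(.132,475,57,5),(.123,316,49,0),(.058,218,214,1)],1.)
c=pickle.load(open("scene0.pkl","rb"))
ang(c,[(.131,200,140,2),(.122,267,273,3),(.131,440,272,4),(.132,537,160,5),(.123,460,62,0),(.058,310,132,1)],0)
E
```

```text
cups [0.6031 0.2144] black at 172.42355663648723 [-0.   0.1 -0.5  0.6  0.1 -0.2 -0.2 -0.6  0.5 -0.9  0.1  0.9]
fixed centre black at 172.41768216129418
lobes: phase 52.64472512675334 min 52.41768216129419 -> mod 12: 4.644725126753343
cups [0.603  0.2137] black at 118.56165923134652 [ 0.3  0.4 -0.3  0.2 -0.   0.2 -0.4 -0.3  0.4 -0.7  0.1  0.1]
fixed centre black at 118.57293153205995
lobes: phase -1.6993219890668187 min -1.9270684679400514 -> mod 12: 10.300678010933181
```

```bash
python3 -c "
from plan import *
s=bot.sense();a=np.radians(178.5);T=(.603+.168*np.cos(a),.214+.168*np.sin(a));print(T);plan([(.437,T[1],.2,178.5+0,16)])"
```

```text
(np.float64(0.43505756940410634), np.float64(0.21839772731572274))
[1,0.1,31.2,2.2,0,0,0.1,1,0.1,31.2,2.2,0,0,0.1,1,0.2,31.2,2.2,0,0,0.1,1,0.2,31.2,2.2,0,0,0.1,1,0.3,31.2,2.2,0,0,0.1,1,0.4,31.2,2.2,0,0,0.1,1,0.4,31.2,2.2,0,0,0.1,1,0.5,31.2,2.2,0,0,0.1,1,0.5,31.2,2.2,0,0,0.1,1,0.6,31.2,2.2,0,0,0.1]
[1,0.6,31.2,2.2,0,0,0.1,1,0.7,31.2,2.2,0,0,0.1,1,0.8,31.2,2.2,0,0,0.1,1,0.8,31.2,2.2,0,0,0.1,1,0.9,31.2,2.2,0,0,0.1,1,0.9,31.2,2.2,0,0,0.1]
```

Emit:
apply_moves(moves=[1,0,20,2,0,0,0.1,1,0,31,2,0,0,0.1,1,0,31,2,0,0,0.1,1,0,31,2,0,0,0.1,1,0,31,2,0,0,0.1,1,0,31,2,0,0,0.1,1,0,31,2,0,0,0.1,1,1,31,2,0,0,0.1,1,1,31,2,0,0,0.1,1,1,31,2,0,0,0.1])

```text
time: 11.1
position: [0.4343, 0.0308, 0.2157]
tool_rot: [-3.14, -0.0, -3.139]
contact_force: [-0.5, 0.3, -0.1]
width: 0.0004
gripper_force: 0.0
```

Emit:
apply_moves(moves=[1,1,31,2,0,0,0.1,1,1,31,2,0,0,0.1,1,1,31,2,0,0,0.1,1,1,31,2,0,0,0.1,1,1,31,2,0,0,0.1,1,1,31,2,0,0,0.1,1,0,11,0,0,0,0,1,0,0,0,0,0,0,1,0,0,0,0,0,0])

```text
time: 11.85
position: [0.429, 0.2265, 0.2037]
tool_rot: [-3.141, -0.0, 3.136]
contact_force: [-0.4, -1.3, 0.4]
width: 0.0001
gripper_force: 0.0
```

```bash
python3 pol.py; python3 -c "
from plan import *
a=np.radians(178.5);T=(.603+.168*np.cos(a),.214+.168*np.sin(a));plan([(*T,.1,178.5,5),(*T,.021,178.5,5)])"
```

```text
r 0.1744 ang 175.9 z 0.2037 yaw 179.67 F [-0.4 -1.3  0.4] t 11.85
[1,-1.2,-1.6,20.7,0,0,0.23,1,-1.2,-1.6,20.7,0,0,0.23,1,-1.2,-1.6,20.7,0,0,0.23,1,-1.2,-1.6,20.7,0,0,0.23,1,-1.2,-1.6,20.7,0,0,0.23,1,-0,0,15.8,0,0,-0,1,-0,0,15.8,0,0,-0,1,-0,0,15.8,0,0,-0,1,-0,0,15.8,0,0,-0,1,-0,0,15.8,0,0,-0.0]
```

Emit:
apply_moves(moves=[1,-1.2,-1.6,21,0,0,0.2,1,-1.2,-1.6,21,0,0,0.2,1,-1.2,-1.6,21,0,0,0.2,1,-1.2,-1.6,21,0,0,0.2,1,-1.2,-1.6,21,0,0,0.2,1,0,0,20,0,0,0,1,0,0,10,0,0,0,1,0,0,0,0,0,0,1,0,0,0,0,0,0])

```text
time: 12.6
position: [0.4359, 0.2175, 0.0688]
tool_rot: [-3.141, -0.0, 3.115]
contact_force: [-0.2, 1.3, 0.1]
width: 0.0002
gripper_force: 0.0
```

```bash
python3 pol.py
```

```text
r 0.1671 ang 178.81 z 0.0688 yaw 178.48 F [-0.2  1.3  0.1] t 12.6
```

Emit:
apply_moves(moves=[1,0.5,0,12,0,0,0,1,0.5,0,12,0,0,0,1,0,0,12,0,0,0,1,0,0,11,0,0,0,1,0,0,0,0,0,0,1,0,-2,0,0,0,-0.7,1,0,-2.9,0,0,0,-1,1,0,-2.9,0,0,0,-1,1,0,-2.9,0,0,0,-1,1,-0.1,-2.9,0,0,0,-1])

```text
time: 13.43
position: [0.4352, 0.2043, 0.0219]
tool_rot: [3.142, 0.001, -3.084]
contact_force: [-0.8, -0.1, -0.3]
width: 0.0003
gripper_force: 0.0
```

Emit:
apply_moves(moves=[1,0,-2.9,0,0,0,-1,1,0,-2.9,0,0,0,-1,1,0,-2.9,0,0,0,-1,1,0,-2.9,0,0,0,-1,1,-0.1,-2.9,0,0,0,-1,1,0,-2,0,0,0,-0.7,1,0,-1.5,0,0,0,-0.5,1,0,-1.5,0,0,0,-0.5,1,0,-1,0,0,0,-0.3,1,0,0,0,0,0,0])

```text
time: 14.27
position: [0.4373, 0.1841, 0.0215]
tool_rot: [-3.141, -0.0, -2.963]
contact_force: [1.0, 0.6, -0.5]
width: 0.0002
gripper_force: 0.0
```

```bash
python3 pol.py
```

```text
r 0.1683 ang 190.24 z 0.0215 yaw 190.25 F [ 1.   0.6 -0.5] t 14.2667
```

Emit:
apply_moves(moves=[1,0,-1,0,0,0,-0.3,1,0,-1,0,0,0,-0.3,1,0,-1,0,0,0,-0.3,1,0,-1,0,0,0,-0.3,1,0,-1,0,0,0,-0.3,1,0,-0.6,0,0,0,-0.2,1,0,-0.4,0,0,0,-0.1,1,0,0,0,0,0,0,1,0,0,0,0,0,0])

```text
time: 15.02
position: [0.4385, 0.1783, 0.0215]
tool_rot: [-3.141, -0.0, -2.932]
contact_force: [0.7, 0.9, 0.1]
width: 0.0003
gripper_force: 0.0
```

```bash
python3 pol.py
```

```text
r 0.1683 ang 192.23 z 0.0215 yaw 192.03 F [0.7 0.9 0.1] t 15.0167
```

Emit:
apply_moves(moves=[1,0,1,0,0,0,0,1,3,2,0,0,0,0,1,6,0,0,0,0,0,1,4,0,-10,0,0,0,1,0,0,-20,0,0,0,1,0,0,-30,0,0,0,1,0,0,-35,0,0,0,1,0,0,-35,0,0,0,1,0,0,-35,0,0,0,1,0,0,-25,0,0,0])

```text
time: 15.85
position: [0.4247, 0.1796, 0.2146]
tool_rot: [-3.141, 0.002, -2.93]
contact_force: [0.8, -1.0, 0.9]
width: 0.0003
gripper_force: 0.0
```

Emit:
apply_moves(moves=[1,0,-20,0,0,0,0,1,0,-34,0,0,0,0,1,-6,-36,0,0,0,0,1,-6,-38,0,0,0,0,1,-6,-38,0,0,0,0,1,-6,-38,0,0,0,0,1,-4,-38,0,0,0,0,1,0,-38,0,0,0,0,1,0,-38,0,0,0,0,1,0,-38,0,0,0,0])

```text
time: 16.68
position: [0.5262, -0.1651, 0.2121]
tool_rot: [-3.141, -0.0, -2.931]
contact_force: [0.9, 0.6, 0.3]
width: 0.0003
gripper_force: 0.0
```

```bash
python3 - <<'E'
from h import *
import pickle
st();c=bot.capture("scene");pickle.dump(c,open("scene5.pkl","wb"))
i=cv2.resize(c["img"][180:345,195:400,::-1],None,fx=3.6,fy=3.6,interpolation=cv2.INTER_CUBIC);cv2.imwrite("pics/s5.png",i)
E
```

```text
{'time': 16.683, 'position': [0.526, -0.165, 0.212], 'tool_rot': [-3.141, -0.0, -2.931], 'contact_force': [0.928, 0.619, 0.279], 'width': 0.0, 'q': [1.082, 0.537, -1.176, 1.798, 0.537, 1.176, 1.519]}
```

View pics/s5.png

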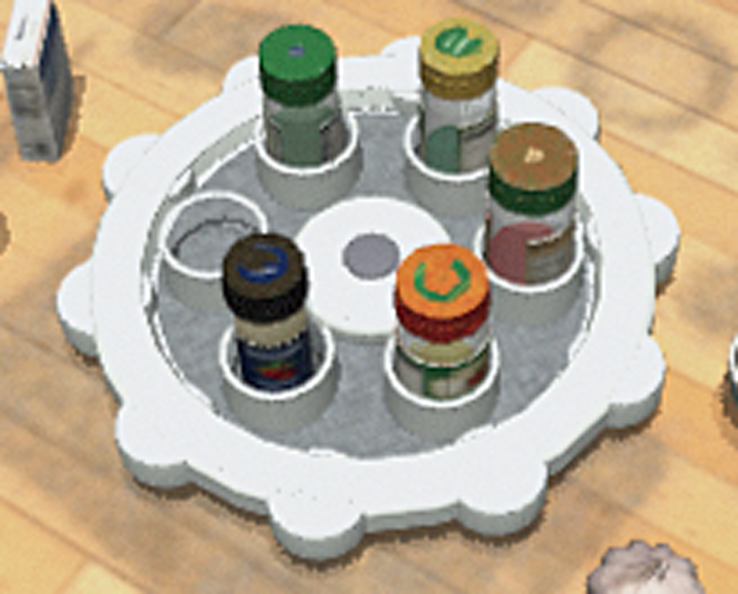

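Black cap at crop (265,261), red (443,278), brown (533,158), gold (458,49), green (298,56), empty cup (214,228). Nothing else has moved.

```bash
python3 - <<'E'
from ang import *
import pickle
c=pickle.load(open("scene5.pkl","rb"))
ang(c,[(.131,265,261,2),(.122,443,278,3),(.131,533,158,4),(.132,458,49,5),(.123,298,56,0),(.058,214,228,1)],1.04)
c0=pickle.load(open("scene0.pkl","rb"))
g=lambda a:cv2.cvtColor(a["img"],cv2.COLOR_RGB2GRAY).astype(int)
d=abs(g(c)-g(c0))>40
for n,(x0,y0,x1,y1) in dict(tin=(145,215,195,270),carton=(192,175,217,228),garlic=(355,325,395,365),cup=(393,262,448,308)).items():print(n,d[y0:y1,x0:x1].sum())
E
```

```text
cups [0.6033 0.2148] black at 179.49673199135748 [ 0.   0.3 -0.6  1.   0.3 -0.3 -0.  -1.   0.3 -1.4  0.   1.1]
fixed centre black at 179.4875753892732
lobes: phase 59.6318523750168 min 59.48757538927318 -> mod 12: 11.631852375016798
tin 0
carton 0
garlic 0
cup 461
```

```bash
python3 -c "
import pickle,cv2
cv2.imwrite('pics/f.png',pickle.load(open('scene5.pkl','rb'))['img'][:,:,::-1])"
```

```text
(no output)
```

View pics/f.png

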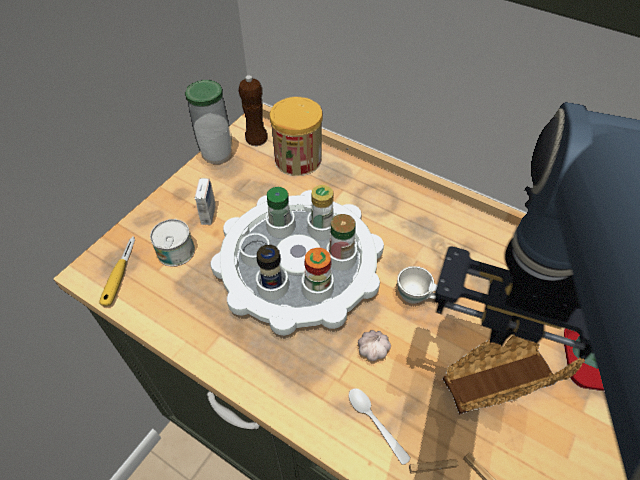

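The cup at (416,285) is unmoved; the gripper only covers its handle in the image. The arm is clear and touching nothing, and the black cap at (268,255) is at the front.

```bash
python3 -c "
from rig import bot
print(bot.close_job())"
```

```text
the job is handed in; nothing more can be done
None
```

The black-capped jar now stands at the front, within about 0.5° of square by my camera measurements, with the carousel turned only by its rim; the jars were not touched, the things beside it are where they were, and the job was handed in at about 17 s (72 s allowed).

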